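Load the drilling jig and index its carriage

TASK

First load the long wooden slat into the drilling jig: lay it flat on the base plate between the six steel pins and let go of it. Then take the drill-guide carriage by its upright grip, slide it along the rail over the slat until you feel its spring ball click into the notch, and finish while still holding the carriage by its grip, at rest in the notch. Leave everything else on the bench where it is.

Things in the scene. Friction and masses are not known exactly. Their poses are not given: they have to be found in the camera images.
- slat_center (a point): Centre of the loose wooden slat to be drilled: the longest loose piece of wood lying alone near the jig, 45 (its x) x 200 (its y) x 22 mm (z), about 0.13 kg, with a small dark dowel hole 15 mm from each end of its top. It starts flat on the bench, centre 11 mm up. Either end may go either way in the nest.
- jig: Drilling jig, fixed: a plywood plate 12 mm thick from x = -105 to +95 and y = -240 to +240 mm, with an aluminium rail (30 wide, top 38 mm above the bench) along its y at x = +55. Origin at bench level. Let into the rail's top is a steel plate 80 mm long with a 13 mm wide cross groove, the notch; the plate's place differs each time.
- nest (a point): Where the seated slat's centre belongs: jig x = -45, y = +60 mm, 23 mm above the bench (plate 12 + half the slat). Axes as the jig; slat length along y. From here six round-topped pins, 12 mm across, tops 26 mm above the bench, stand at x +-31, y +-70 and x 0, y +-108.5 mm: 2.5 mm play round the slat. Its long sides are free near the middle for fingers.
- carriage: The drill-guide carriage; origin at the centre of its upright black grip: 16 (jig x) x 40 (jig y) x 45 mm, from 60 to 105 mm above the bench; origin 82.5 mm up. Axes as the jig. Below it an aluminium saddle (50 wide, top 60 mm up) rides the rail; an arm with a drill bush reaches 125 mm to jig -x, 8 mm over a seated slat. 37 mm behind the grip (jig -y) a brass cap stands up to 12 mm over the saddle.
- slide (a joint): How far (m) the carriage has slid to the jig's +y: 0 to 0.31 (end stop), start 0 to 0.05; at 0 the grip is at jig y = -190 mm. Sliding takes about 2 N; it stays where left. The notch lies between 0.19 and 0.29, reached when the brass cap is over the groove. Within 6 mm it pulls the carriage in; moving on out takes 8 to 10 N. Let go within 3 mm of it, the carriage centres itself.
- index_ball (a joint): How far (m) the carriage's spring ball, under its brass cap, has dropped: about 0 riding on the rail, about 0.003 seated in the notch, about 0.001 when the carriage is 2.5 mm off the notch.
- drill: Bystander, leave alone: cordless drill standing on its battery, about 200 mm tall. Origin at the centre of its underside.
- screw_box: Bystander, leave alone: cardboard box of screws 75 x 110 x 50 mm. Origin at the centre of its underside.
- offcut_block: Bystander, leave alone: wood offcut 90 x 60 x 40 mm (not the slat). Origin at the centre of its underside.
- offcut_board: Bystander, leave alone: plywood offcut 75 x 125 x 18 mm (not the slat). Origin at the centre of its underside.
- tape_measure: Bystander, leave alone: tape measure 62 x 36 x 60 mm. Origin at the centre of its underside.
- try_square: Bystander, leave alone: try square, stock 115 mm long, blade 200 mm long. Origin under the middle of the stock.
- paper_cup: Bystander, leave alone: paper cup 76 mm across, 95 mm tall. Origin at the centre of its underside.
- pencil: Bystander, leave alone: flat carpenter's pencil 14 x 100 x 8 mm, lying on the jig's base plate in front of the rail, short of the nest. Origin at the centre of its underside.
There are look-alikes about, which are no part of the job. Leave any orange look-alike of the part that bears slat_center alone.

How it is judged:
By the outcome, as a careful person would: the job done as asked, in the order asked, and still so for the second after the job is handed in, while the arm keeps its last pose, push and grip.
It also fails if it takes over 58 s, if anything falls off the work surface, if the arm or the gripper's body presses on something with over 40 N, if the wrist force passes 120 N, or if a joint passes its speed limit or range.

ROBOT

A 7-joint arm with a two-finger parallel gripper is mounted at the origin on the work surface. World frame = base frame: x ahead of the robot, y to its left, z up, the work surface at z = 0. Lengths are in mm, angles in rad, forces in N, time in s.
With the tool pointing down it reaches from about 400 to 875 mm from the base axis. Payload 4.4 kg.
Tool frame: the origin (TCP) lies midway between the tips of the shut fingers; the grasp point (between the pads) lies 19 mm behind it (ctrl.grip_point_offset is the distance from the TCP to the grasp point, in mm); z points along the fingers, x is the direction in which the jaws open and shut, and the axes are right-handed (so a half turn about z gives the same grasp; the last joint's range is limited). The gripper opens to 85 mm and grips with 20 to 120 N. Pads are 22 mm wide; open, the fingers measure 114 mm over their backs; the gripper's body (76 mm by 85 mm) begins 54 mm behind the grasp point. The pads swing forward as they close: fully open they stand 13 mm farther back than shut.
Start: joints at [-0.066, 0.628, 0.038, 1.517, -0.027, 0.996, -0.02], TCP at [650.014, 0.028, 196.713] pointing down, gripper open.
Joint ranges: [-3.06, 3.06], [-0.37, 2.12], [-1.25, 1.32], [0.18, 2.47], [-1.1, 4.24], [0.23, 1.98], [-2.94, 2.94]. Speed limits (rad/s): [2.57, 2.57, 3.14, 3.14, 3.14, 3.14, 3.14].

INTERFACE

Orientations are given as [roll, pitch, yaw] about the fixed x, y, z axes, in that order (R = Rz(yaw) Ry(pitch) Rx(roll)).
In Python, from cell import ctrl, viewer gives the robot as it stands.
- The arm moves only by the tool apply_moves, never from a script. Its argument "series" is a list that holds one entry, the list of rows, each a list of 6 numbers: the shift along the tool's x, y, z normalised to -1 to 1, where 1 is 50 mm, then the turn, a rotation vector about the tool's x, y, z normalised to -1 to 1, where 1 is 6 degrees. In form: [[[tx, ty, tz, rx, ry, rz], ...]]. A call has exactly 5 rows; each row shifts and turns the commanded pose from where the row before left it, along the tool's axes as they then stand; what a row does not reach is not made up. A row lasts 1/8 s, in which the tool goes at most 62.5 mm and 10.7 degrees, less where a joint would pass 70% of its speed; a pose out of reach is approached as far as the arm can. A call with a number of a shift or a turn outside -1 to 1 is refused whole. A call with a gripper value outside its range is refused whole. "claw" is the gripper command: -1 is shut, 1 is fully open, values between are in proportion, set as the call begins (left out, the last holds). The fingers move at their own pace and stop on an object; the grip force is fixed at half the most. Time passes only in rows, so rows that do not move let the fingers close, or fill a call up. It gives the time, the measured TCP pose, the force and the opening at its end, in the units of the state.
- ctrl.read_state(): the state, without advancing time (a new reading comes with each control period).
- viewer.get_image(name): name is "scene" or "side" or "wrist"; returns the picture (400x640x3 uint8, blue, green, red); there is no depth.
- viewer.camera_info(name): a dict with "K" (3x3 intrinsics, pixels), "R" (3x3) and "t" (3): a world point X has camera coordinates R X + t. Camera axes: x right, y down, z forward; pixel columns grow to the right and rows downward; lengths in mm; the calibration is good to about 2 mm. A picture is of the moment at which its call begins: read the wrist's pose just before it. camera_info takes no time and is no camera call; for the wrist camera it gives the pose at the moment of the call.
- ctrl.finish_job(): hands the job in, once; it reports no verdict.
Trained networks look in the newest picture that a camera, given by its name, has taken for a name from the list of things; names that differ only in an ending like _2 or _b are one class to them, and where a whole thing is asked for, a point or a joint stands for the part that bears it (a point fixed in the world has none). Each returns a list of dicts, best first, with "score" (0 to 1); they miss things now and then, are a little off and sometimes report something else, mostly with a low value. They report only what shows in the picture. A call takes as long as a camera call. They do not tell look-alikes from the thing itself.
- viewer.find_in(camera, label): "location" ([column, row] as shares, 0 to 1, of the picture: columns of its width, rows of its height, amid what is visible of it).
The state is a dict: "clock": time; "qpos": joint angles; "qd": joint speeds; "tau": joint torques, N m; "eef_pos": TCP position; "tool_rot": TCP orientation; "force": force on the tool from outside, world axes, zero at the start; "torque": the same for the moment, N m; "width": finger opening in mm.
Only numpy, scipy, OpenCV 4.12 (cv2) and the standard library are available. Lean on these libraries where they do the work, as an engineer would, in place of code of your own. Each camera call takes 0.05 s, during which the arm holds its last target. There are 200 camera calls.

## Working session

There is one attempt and no reset: what is moved stays moved. The work goes in short steps, Python scripts to look and compute and a tool call to move; the robot and the scene stay as the last step left them, time stands still between calls to the robot, and variables do not carry over. Pictures are saved under pics/ and viewed, about 8 in all and at most 12, crops included, and the job is handed in when it is done.

Besides the shell and the picture viewer there is one more tool, called after "Request:" as name(argument=value, ...), one argument or row to a line, values as JSON. apply_moves: Moves the arm, as the interface text tells. Scaled input: -1 to 1 covers 50 mm each way for a shift and 6 degrees each way for a turn. Its arguments: {"type":"object","properties":{"series":{"type":"array","items":{"type":"array","items":{"type":"array","items":{"type":"number"}}}},"claw":{"type":"number"}},"required":["series"]}

```bash
ls; mkdir -p pics
cat > h.py <<'E'
import numpy as np, cv2
from cell import ctrl, viewer
def ray(cam,uv,z,info=None):
    i=info or viewer.camera_info(cam);K,R,t=[np.array(i[k],float) for k in 'KRt']
    d=R.T@np.linalg.inv(K)@np.array([uv[0],uv[1],1.]);c=-R.T@t.reshape(3)
    return c+d*(z-c[2])/d[2]
def proj(cam,X,info=None):
    i=info or viewer.camera_info(cam);K,R,t=[np.array(i[k],float) for k in 'KRt']
    p=K@(R@np.array(X,float)+t.reshape(3));return p[:2]/p[2]
E
python3 - <<'E'
from h import *
s=ctrl.read_state();print(s['clock'],s['eef_pos'],s['tool_rot'],s['force'],s['width'],ctrl.grip_point_offset)
for c in ['scene','side']:
    im=viewer.get_image(c);cv2.imwrite(f'pics/{c}0.png',im)
    i=viewer.camera_info(c);print(c,-np.array(i['R']).T@np.array(i['t']))
    for n in ['slat_center','jig','carriage']:
        print(n,[(round(d['score'],2),[round(d['location'][0]*640),round(d['location'][1]*400)]) for d in viewer.find_in(c,n)])
E
```

```text
pics
0.0 [6.49302715e+02 6.52298208e-03 1.95782982e+02] [3.14153225e+00 1.92779289e-03 5.41423465e-06] [-0.3914307  -0.24599363 -0.02122573] 85.5228189318224 18.700000000000003
scene [1308.85186738  364.35131454 1025.36433586]
slat_center [(0.96, [377, 202]), (0.55, [413, 259])]
jig [(0.64, [313, 232])]
carriage [(0.71, [258, 199])]
side [-158.22762413 -738.76057017  697.85513046]
slat_center [(0.64, [260, 212]), (0.56, [273, 169])]
jig [(0.91, [350, 218]), (0.17, [354, 229])]
carriage [(0.6, [387, 225])]
```

View pics/scene0.png

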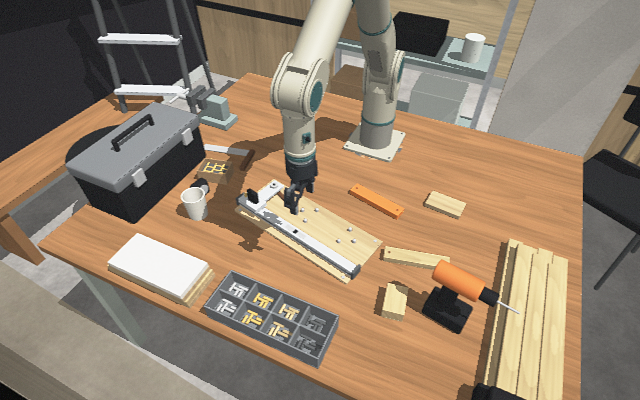

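View pics/side0.png

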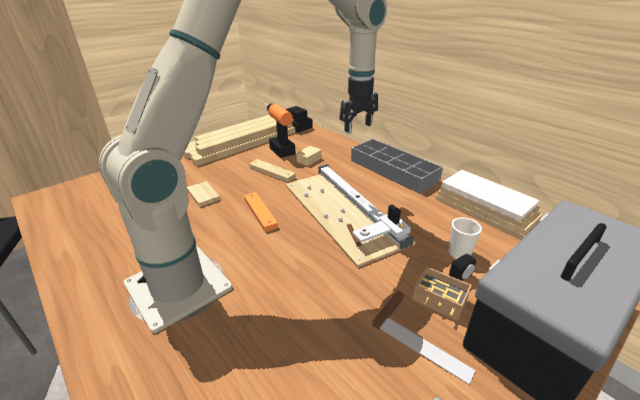

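Candidates for the slat:
- The orange piece, scene (377,202) and side (260,212), is the look-alike.
- The pale piece, scene (415,258) and side (272,170), fits: natural wood, longest loose piece, dowel holes.
- The offcuts at (445,204) and (394,300) are too short.

I'll confirm with an enlarged crop.

Run:
```python
import cv2,numpy as np
a=cv2.imread('pics/scene0.png')[170:290,230:460];b=cv2.imread('pics/side0.png')[150:270,240:430]
a=cv2.resize(a,None,fx=3.4,fy=2.5*1.0,interpolation=2) if 0 else cv2.resize(a,(690,360),interpolation=2)
cv2.imwrite('pics/c1.png',a); cv2.imwrite('pics/c2.png',cv2.resize(b,(760,480),interpolation=2))
```

```text
(no output)
```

View pics/c1.png

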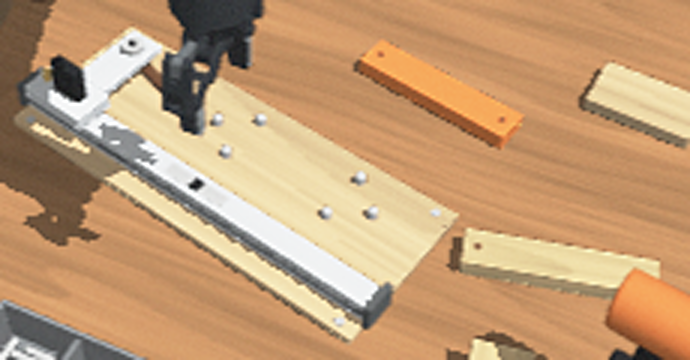

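View pics/c2.png

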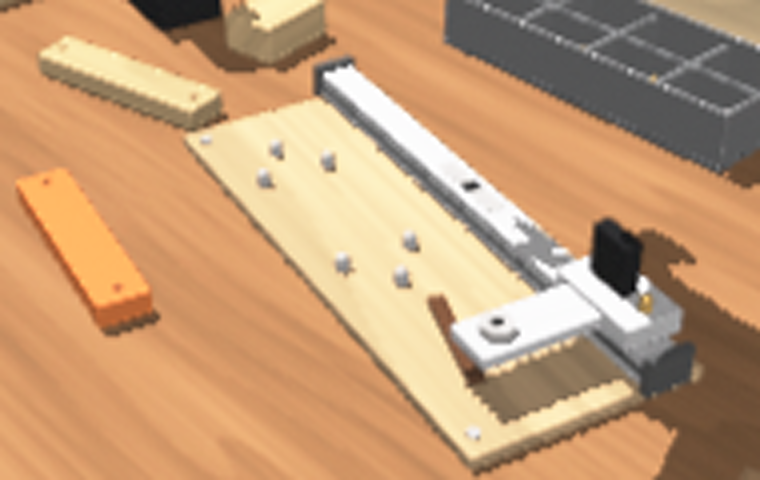

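The crops show the pale slat at scene crop (477,246) to (660,270), with dowel holes. It is the true one. The groove is at crop 1 (196,184) and all six pins are visible. Next I'll fit the poses.

```bash
cat > fit.py <<'E'
from h import *
from scipy.optimize import least_squares
S=lambda p:(p[0]/3+230-.3,p[1]/3+170-.3)
D=lambda p:(p[0]/4+240-.4,p[1]/4+150-.4)
ci={c:viewer.camera_info(c) for c in ['scene','side']}
def fit(obs,x0):
    def W(p,L): c,s=np.cos(p[2]),np.sin(p[2]);return [p[0]+c*L[0]-s*L[1],p[1]+s*L[0]+c*L[1],L[2]]
    f=lambda p:np.concatenate([proj(c,W(p,L),ci[c])-uv for c,uv,L in obs])
    r=least_squares(f,x0,x_scale=[100,100,1],loss='soft_l1');return r.x,f(r.x).reshape(-1,2).round(1)
P=[(0,-108.5),(-31,-70),(31,-70),(-31,70),(31,70),(0,108.5)]
N=lambda q:(q[0],q[1],25)
sc=[(217,119),(260,119),(225,152),(360,178),(325,212),(372,212)]
sd=[(401,276),(343,262),(409,240),(263,178),(328,160),(276,148)]
for name,o in [('scene',[('scene',S(a),N(q)) for a,q in zip(sc,P)]),('side',[('side',D(a),N(q)) for a,q in zip(sd,P)])]:
    x,r=fit(o,[600,0,2.5]);print(name,x,r.tolist())
both=[('scene',S(a),N(q)) for a,q in zip(sc,P)]+[('side',D(a),N(q)) for a,q in zip(sd,P)]
nest,r=fit(both,[600,0,2.5]);print('nest',nest)
c,s=np.cos(nest[2]),np.sin(nest[2]);R=np.array([[c,-s],[s,c]])
jig=nest[:2]-R@[-45,60];print('jig',jig)
for cam,uv in [('scene',S((196,184))),('side',D((471,186)))]:
    print('groove jig',R.T@(ray(cam,uv,38)[:2]-jig))
for cam,uv in [('scene',S((65,62))),('side',D((615,225)))]:
    print('griptop jig',R.T@(ray(cam,uv,105)[:2]-jig))
o=[('scene',S((477,246)),(0,85,22)),('side',D((194,97)),(0,85,22)),('side',D((64,47)),(0,-85,22))]
for cam,uv,L in o: print(cam,ray(cam,uv,22).round(1))
h=ray('side',o[1][1],22)[:2]-ray('side',o[2][1],22)[:2]
print('len',np.linalg.norm(h),'yaw',np.arctan2(-h[0],h[1]))
x,r=fit(o,[600,200,np.arctan2(-h[0],h[1])]);print('slat',x,r.tolist())
E
python3 fit.py
```

```text
scene [ 5.21331833e+02  1.66853835e+01 -2.31967681e-01] [[-0.2, -0.0], [-0.0, -0.0], [-0.1, -0.4], [-0.1, -0.1], [0.2, 0.3], [0.1, 0.2]]
side [ 5.05227731e+02  5.52782843e+00 -2.35293643e-01] [[0.1, 0.3], [-0.3, 0.2], [0.4, 0.1], [0.0, -0.2], [-0.2, -0.4], [-0.1, -0.2]]
nest [ 5.15329617e+02  1.45572115e+01 -2.36451872e-01]
jig [545.02222169 -54.31476572]
groove jig [55.22649032  7.94506745]
groove jig [52.24682087  6.25380354]
griptop jig [  54.9944067  -179.13392203]
griptop jig [  55.82024553 -170.12914895]
scene [538.5 236.7  22. ]
side [534.4 234.6  22. ]
side [499.6 401.9  22. ]
len 170.88413513390358 yaw -2.9361188690946713
slat [518.43022726 319.47044944  -2.92022493] [[0.1, -0.3], [0.2, -0.4], [-0.0, -0.1]]
```

```bash
cat >> fit.py <<'E'
print('--')
A=np.array([ray('scene',S(a),25)[:2] for a in sc]);B=np.array([ray('side',D(a),25)[:2] for a in sd])
print(A.round(1).tolist(),A.mean(0));print(B.round(1).tolist(),B.mean(0))
for p in (A,B):
    d=p[5]-p[0];print(np.linalg.norm(d),np.arctan2(-d[0],d[1]),np.linalg.norm(p[2]-p[1]),np.linalg.norm(p[4]-p[3]))
print(ci)
E
python3 fit.py | sed -n '/--/,$p'
```

```text
--
[[496.1, -88.4], [475.2, -44.2], [536.8, -57.6], [507.6, 92.3], [567.0, 76.6], [545.7, 121.7]] [521.39286045  16.75224383]
[[480.7, -98.6], [459.9, -55.3], [518.7, -68.4], [490.5, 79.8], [550.5, 64.2], [529.9, 109.6]] [505.03851478   5.23692209]
215.88942854898391 -0.2314431095245919 63.0316306868887 61.43290513806712
213.94300943708464 -0.23165658202960568 60.308086913211255 61.98985296294013
{'scene': {'K': array([[399.13607664,   0.        , 326.14932538],
       [  0.        , 399.13607664, 198.54528325],
       [  0.        ,   0.        ,   1.        ]]), 'R': array([[-0.4183992 ,  0.90819397,  0.01121716],
       [ 0.64546383,  0.30600453, -0.6998126 ],
       [-0.63899808, -0.28556076, -0.71423841]]), 't': array([ 205.2192326 , -238.74681524, 1672.75286196])}, 'side': {'K': array([[365.49084145,   0.        , 317.67830956],
       [  0.        , 365.49084145, 194.84143857],
       [  0.        ,   0.        ,   1.        ]]), 'R': array([[ 0.75314977, -0.65774303, -0.01181258],
       [-0.36530338, -0.40322296, -0.83902603],
       [ 0.54710042,  0.63622744, -0.54396304]]), 't': array([-358.50204385,  229.83230667,  936.19353744])}}
```

The pin clicks were at blob centres, about z = 19 rather than 25, which explains the offset between the two cameras. I'll refit with that and check where the drill stands.

```bash
sed -i 's/q\[1\],25)/q[1],18)/; s/^print(ci)//' fit.py; python3 fit.py | sed '/--/,$d'
python3 - <<'E'
from h import *
print('drillbase',ray('scene',(447,310),20),ray('side',(283,148),20))
print('rear/nose/tip',[ray('scene',p,170).round() for p in [(437,268),(495,297),(518,312)]])
print([ray('side',p,170).round() for p in [(270,107),(290,122)]])
print('block',ray('scene',(394,300),20),ray('side',(310,156),20))
E
```

```text
scene [ 5.15884285e+02  1.43150589e+01 -2.30285774e-01] [[-0.0, 0.1], [0.0, 0.1], [0.1, -0.3], [-0.2, -0.1], [0.2, 0.1], [-0.1, 0.1]]
side [ 5.12005273e+02  1.30825365e+01 -2.32226790e-01] [[0.0, 0.1], [-0.2, 0.0], [0.2, 0.1], [0.2, -0.1], [-0.2, -0.2], [-0.0, -0.0]]
nest [ 5.14076544e+02  1.40755870e+01 -2.32339457e-01]
jig [544.05212662 -54.6736999 ]
groove jig [56.12007935  8.29054541]
groove jig [53.13347994  6.61154941]
griptop jig [  55.11865341 -178.78590771]
griptop jig [  55.98151651 -169.78460696]
scene [538.5 236.7  22. ]
side [534.4 234.6  22. ]
side [499.6 401.9  22. ]
len 170.88413513390358 yaw -2.9361188690946713
slat [518.43022726 319.47044944  -2.92022493] [[0.1, -0.3], [0.2, -0.4], [-0.0, -0.1]]
drillbase [659.38700308 447.41057904  20.        ] [655.32783816 429.60280505  20.        ]
rear/nose/tip [array([649., 385., 170.]), array([672., 533., 170.]), array([690., 589., 170.])]
[array([673., 530., 170.]), array([632., 338., 170.])]
block [692.16320527 304.05369135  20.        ] [691.94291351 294.5332581   20.        ]
```

Request:
apply_moves(
  series=[
    [[-0.5,-1,0,0,0,0],[-0.5,-1,0,0,0,0],[-0.5,-1,0,0,0,0],[-0.5,-1,0,0,0,0],[-0.5,-1,0,0,0,0]],
  ],
  claw=1,
)

```text
clock: 1.02
eef_pos: [524.3, 251.6, 196.9]
tool_rot: [-3.141, -0.001, -0.0]
force: [0.9, -0.3, 1.0]
width: 85.0
```

Request:
apply_moves(
  series=[
    [[-0.06,-0.7,0,0,0,0],[-0.06,-0.7,0,0,0,0],[0,0,0,0,0,-1],[0,0,0,0,0,-1],[0,0,0,0,0,-0.11]],
  ],
)

```text
clock: 1.65
eef_pos: [519.0, 320.1, 196.7]
tool_rot: [-3.141, 0.0, 0.22]
force: [0.3, -0.0, -0.3]
width: 85.4
```

```bash
cat > snap.py <<'E'
import sys,json
from h import *
n=sys.argv[1]
s=ctrl.read_state();i=viewer.camera_info('wrist');im=viewer.get_image('wrist')
print(s['clock'],np.round(s['eef_pos'],1),np.round(s['tool_rot'],4),np.round(s['force'],1),round(s['width'],1))
cv2.imwrite(f'pics/{n}.png',im);json.dump({k:np.array(v).tolist() for k,v in i.items() if k in 'KRt'},open(f'pics/{n}.json','w'))
E
python3 snap.py w1
```

```text
1.65 [519.  320.1 196.7] [-3.1414  0.      0.2205] [ 0.3 -0.  -0.3] 85.4
```

View pics/w1.png

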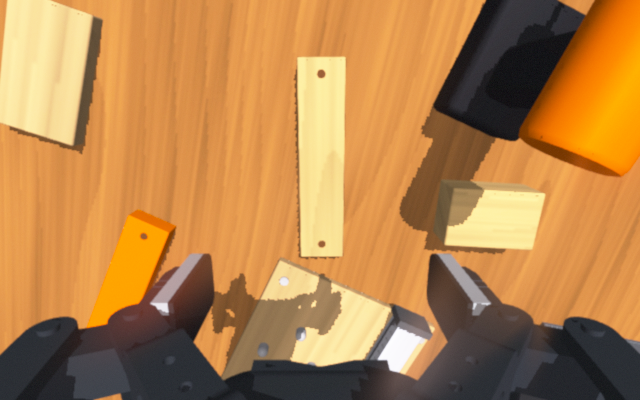

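The wrist picture shows the slat with holes at (321,74) and (321,244). It is aligned with the gripper.

Run:
```python
from h import *
import json
i=json.load(open('pics/w1.json'))
a=ray('',(321,73.5),22,i);b=ray('',(321.5,244),22,i);d=a-b
print(a,b,np.linalg.norm(d),np.arctan2(-d[0],d[1]),(a+b)/2)
e=[ray('',p,22,i) for p in [(297.5,57),(344.5,57),(300,256),(342,256)]];print(np.mean(e,0),np.linalg.norm(e[0]-e[1]),np.linalg.norm(e[2]-e[3]),np.linalg.norm(e[0]-e[2]))
c,s=np.cos(.2205),np.sin(.2205);D=(a+b)/2-np.array([519,320.1,0]);print('tool dx dy',c*D[0]+s*D[1],-(-s*D[0]+c*D[1]))
```

```text
[501.66223251 404.52100312  22.        ] [539.68787986 238.90752425  22.        ] 169.92284790839062 0.225692997887329 [520.67505619 321.71426368  22.        ]
[520.36362365 321.89894795  22.        ] 42.84359599306274 44.58428341596891 197.94944898884177
tool dx dy 1.9875678712735687 -1.2088152994836228
```

Request:
apply_moves(
  series=[
    [[0.04,-0.02,1,0,0,-0.05],[0,0,1,0,0,0],[0,0,1,0,0,0],[0,0,0.6,0,0,0],[0,0,0.27,0,0,0]],
  ],
)

```text
clock: 2.33
eef_pos: [519.9, 320.7, 1.4]
tool_rot: [3.14, 0.002, 0.225]
force: [-0.5, -0.2, 0.3]
width: 85.4
```

Request:
apply_moves(
  series=[
    [[0,0,0,0,0,0],[0,0,0,0,0,0],[0,0,0,0,0,0],[0,0,0,0,0,0],[0,0,0,0,0,0]],
  ],
  claw=-1,
)

```text
clock: 2.95
eef_pos: [521.0, 321.6, 3.7]
tool_rot: [-3.141, -0.001, 0.226]
force: [-0.6, -0.1, 0.7]
width: -0.0
```

Width 0 means the jaws closed on nothing, so I'm looking at it.

```bash
python3 snap.py w2
python3 - <<'E'
from h import *
a=cv2.imread('pics/w2.png');b=viewer.get_image('side')[120:270,190:430]
cv2.imwrite('pics/m2.png',np.vstack([cv2.resize(a,(480,300)),cv2.resize(b,(480,300),interpolation=2)]))
E
```

```text
2.95 [521.  321.6   3.7] [-3.1413e+00 -7.0000e-04  2.2610e-01] [-0.6 -0.1  0.7] -0.0
```

View pics/m2.png

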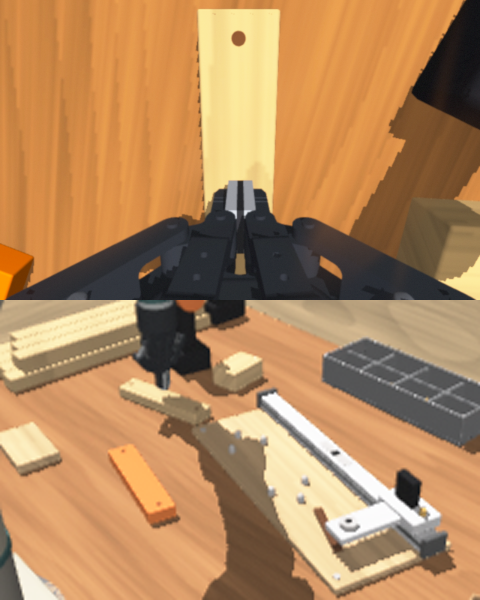

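Run:
```python
from h import *
import json
i=json.load(open('pics/w2.json'))
print(ray('',(317.5,51),22,i), 'expect 501.7 404.5')
print('widths',np.linalg.norm(ray('',(264,13),22,i)-ray('',(372,13),22,i)))
for z in (-20,3.7,15,22,30): print(z,proj('',(521,321.6,z),i))
R=np.array(i['R']);print('cam',-R.T@np.array(i['t']))
j=json.load(open('pics/w1.json'));print('cam1',-np.array(j['R']).T@np.array(j['t']))
for z in (3.7,22,30,40): print(z,proj('side',(521,321.6,z)),proj('scene',(521,321.6,z)))
```

```text
[501.49603187 404.52002715  22.        ] expect 501.7 404.5
widths 42.93865740335556
-20 [318.73973564 215.2482935 ]
3.7 [318.60883108 230.00432228]
15 [318.53456078 238.37633487]
22 [318.4838027  244.09796703]
30 [318.42065246 251.21648667]
cam [506.17955842 388.4747807  179.80558411]
cam1 [504.72565413 387.05804197 372.85930953]
3.7 [272.06741957 170.89903371] [415.68087281 260.51760015]
22 [271.69041141 166.76136933] [416.69700118 257.02688957]
30 [271.52392631 164.9341954 ] [417.14801319 255.47752587]
40 [271.31436871 162.63430083] [417.71772192 253.5204028 ]
```

Run:
```python
from h import *
import json
X=(521,321.6)
out=[]
for c in ('side','scene'):
    im=viewer.get_image(c)
    u=proj(c,(X[0],X[1],20)).astype(int)
    cr=cv2.resize(im[u[1]-45:u[1]+25,u[0]-50:u[0]+50],None,fx=8,fy=4*1,interpolation=2) if 0 else cv2.resize(im[u[1]-40:u[1]+20,u[0]-65:u[0]+65],(780,360),interpolation=2)[:290]
    for z in (0,20,40,60):
        p=proj(c,(X[0],X[1],z));q=((p-[u[0]-65,u[1]-40]+.5)*6).astype(int)
        cv2.drawMarker(cr,tuple(int(v) for v in q),(0,0,255),0,10,1);cv2.putText(cr,str(z),(int(q[0])+60,int(q[1])+4),0,.4,(0,0,255),1)
    out.append(cr)
cv2.imwrite('pics/m3.png',np.vstack(out))
i=json.load(open('pics/w2.json'))
for z in (3.7,20,30,40,50): print(z,proj('',(518.5,332.3,z),i))
print(i['K'])
```

```text
3.7 [318.54176207 209.96286057]
20 [318.42348297 220.74136081]
30 [318.33943186 228.4007438 ]
40 [318.24461426 237.04125213]
50 [318.13681991 246.86430116]
[[360.6668472462976, 0.0, 320.01783093398234], [0.0, 360.6668472462976, 195.90720710374717], [0.0, 0.0, 1.0]]
```

View pics/m3.png

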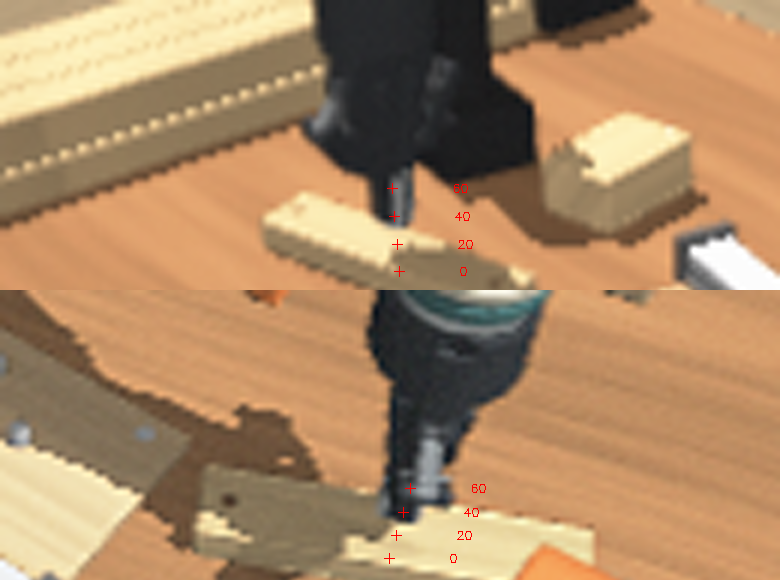

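The shut tips are really at about z = 35, so they closed above the slat and the reported TCP reads about 31 mm too low. The sideways position is fine. I'll open, go 29 mm lower and watch the force.

Request:
apply_moves(
  series=[
    [[0,0,0,0,0,0],[0,0,0,0,0,0],[0,0,0,0,0,0],[0,0,0,0,0,0],[0,0,0,0,0,0]],
  ],
  claw=1,
)

```text
clock: 3.78
eef_pos: [520.8, 321.5, 3.2]
tool_rot: [-3.142, -0.0, 0.226]
force: [1.1, 0.5, 0.6]
width: 85.3
```

Request:
apply_moves(
  series=[
    [[0,0,0.15,0,0,0],[0,0,0.15,0,0,0],[0,0,0.14,0,0,0],[0,0,0.14,0,0,0],[0,0,0,0,0,0]],
  ],
)

```text
clock: 4.4
eef_pos: [520.2, 321.1, -26.6]
tool_rot: [3.141, 0.001, 0.226]
force: [0.5, 0.8, -0.0]
width: 85.5
```

Request:
apply_moves(
  series=[
    [[0,0,0,0,0,0],[0,0,0,0,0,0],[0,0,0,0,0,0],[0,0,0,0,0,0],[0,0,0,0,0,0]],
  ],
  claw=-1,
)

```text
clock: 5.03
eef_pos: [521.2, 321.7, -25.1]
tool_rot: [-3.141, -0.001, 0.226]
force: [-0.7, 0.2, 6.9]
width: 43.4
```

Gripped: the opening is 43.4 mm. I'll lift, align to the jig's yaw and move to a spot beside the nest where the wrist camera can see the pins.

Request:
apply_moves(
  series=[
    [[0,0,-0.3,0,0,0],[0,0,-0.7,0,0,0.8],[0,0,-0.6,0,0,1],[0,0,-0.4,0,0,1],[0,0,0,0,0,1]],
  ],
)

```text
clock: 5.65
eef_pos: [521.8, 322.2, 76.7]
tool_rot: [-3.139, -0.003, -0.175]
force: [-1.0, 1.1, -1.5]
width: 43.3
```

Request:
apply_moves(
  series=[
    [[0,0,0,0,0,0.57],[0.4,0.8,0,0,0,0],[0.5,1,0,0,0,0],[0.5,1,0,0,0,0],[0.5,1,0,0,0,0]],
  ],
)

```text
clock: 6.28
eef_pos: [569.8, 113.1, 74.7]
tool_rot: [-3.141, -0.0, -0.231]
force: [0.7, -0.7, -2.2]
width: 43.3
```

Request:
apply_moves(
  series=[
    [[0.5,1,0,0,0,0],[0.4,0.8,0,0,0,0],[0.2,0.4,0,0,0,0],[0,0,0,0,0,0],[0,0,0,0,0,0]],
  ],
)

```text
clock: 6.9
eef_pos: [597.5, -3.0, 74.3]
tool_rot: [-3.14, 0.001, -0.23]
force: [-1.2, 1.0, -1.5]
width: 43.1
```

```bash
python3 snap.py w3
```

```text
6.9 [597.5  -3.   74.3] [-3.1402e+00  8.0000e-04 -2.3000e-01] [-1.2  1.  -1.5] 43.1
```

View pics/w3.png

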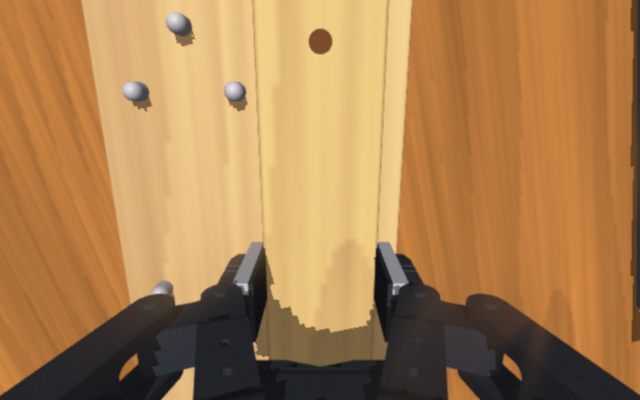

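Three pins show clearly at (178,22), (135,91) and (235,91), with a fourth partly hidden at (163,289). The held slat's hole is at (320,41).

```bash
cat > f3.py <<'E'
from h import *
import json
from scipy.optimize import least_squares
i=json.load(open('pics/w3.json'));im=cv2.imread('pics/w3.png').astype(float)
P=[(0,108.5),(-31,70),(31,70)];g=[(178,22),(135,91),(235,91)]
sat=im.max(2)-im.min(2);uv=[]
for u,v in g:
    y0,x0=max(v-18,0),u-18;m=(sat[y0:v+18,x0:u+18]<45).astype(np.uint8)
    n,l,st,ce=cv2.connectedComponentsWithStats(m);k=1+np.argmax(st[1:,4]);uv.append(ce[k]+[x0,y0]);print(uv[-1].round(1),st[k])
def W(p,L): c,s=np.cos(p[2]),np.sin(p[2]);return [p[0]+c*L[0]-s*L[1],p[1]+s*L[0]+c*L[1]]
for z in (18,21,24):
    Q=[ray('',q,z,i)[:2] for q in uv]
    f=lambda p:np.concatenate([np.subtract(W(p,L),q) for L,q in zip(P,Q)])
    r=least_squares(f,[514,14,-.232]);print(z,r.x,f(r.x).round(1),'d12',np.linalg.norm(Q[1]-Q[2]))
    print('  far pin',ray('',(163,289),z,i)[:2],W(r.x,(-31,-70)))
for z in (110,118,124):
    h=ray('',(320,41),z,i);w=np.linalg.norm(ray('',(257,100),z,i)-ray('',(385,100),z,i))
    d=h[:2]-[597.5,-3];c,s=np.cos(-.23),np.sin(-.23)
    print(z,h,'rel jig',c*d[0]+s*d[1],-s*d[0]+c*d[1],'w',w)
    e=[ray('',p,z,i)[:2] for p in [(254,20),(262,200),(387,20),(377,220)]]
    for a,b in((0,1),(2,3)): d=e[a]-e[b];print('edge yaw',np.arctan2(-d[0],d[1]))
E
python3 f3.py
```

```text
[178.6  24. ] [  6   8  26  25 469]
[135.5  91.2] [  6   8  26  21 439]
[234.6  91.4] [  7   9  22  20 355]
18 [ 5.16901857e+02  1.58179945e+01 -2.30673406e-01] [ 0.   0.2 -0.3 -0.   0.3 -0.2] d12 61.42151257458514
  far pin [472.67640937 -42.86964106] [np.float64(470.71864482491975), np.float64(-45.24026370017374)]
21 [ 5.17912662e+02  1.53938365e+01 -2.30673419e-01] [ 0.1  0.5 -0.7 -0.1  0.6 -0.4] d12 60.62912915906432
  far pin [474.50207678 -41.49637775] [np.float64(471.7294489029848), np.float64(-45.664421101156364)]
24 [ 5.18923465e+02  1.49696790e+01 -2.30673459e-01] [ 0.2  0.8 -1.2 -0.2  1.  -0.7] d12 59.83674574354335
  far pin [476.32774418 -40.12311445] [np.float64(472.74024931432194), np.float64(-46.08857679801846)]
110 [618.24931766  81.50739359 110.        ] rel jig 0.9371270182756675 87.01238732587015 w 48.209666672948046
edge yaw -0.22974969635736942
edge yaw -0.23280574599517972
118 [618.01841589  80.48686783 118.        ] rel jig 0.9449626538989513 85.96609526801785 w 45.46550468632542
edge yaw -0.22974969635737055
edge yaw -0.2328057459951806
124 [617.84523955  79.7214735  124.        ] rel jig 0.9508393806164683 85.18137622462865 w 43.40738319635839
edge yaw -0.22974969635736914
edge yaw -0.2328057459951811
```

Request:
apply_moves(
  series=[
    [[-0.8,0.02,0,0,0,0.01],[-0.87,0,0,0,0,0],[0,0,0.7,0,0,0],[0,0,0.64,0,0,0],[0,0,0,0,0,0]],
  ],
)

```text
clock: 7.58
eef_pos: [514.3, 15.0, 5.8]
tool_rot: [3.141, 0.005, -0.23]
force: [0.1, -0.2, -1.3]
width: 43.2
```

```bash
python3 snap.py w4
python3 - <<'E'
from h import *
a=cv2.imread('pics/w4.png')[0:300,160:480]
b=viewer.get_image('scene')[180:260,280:390]; c=viewer.get_image('side')[165:245,290:400]
cv2.imwrite('pics/m4.png',np.hstack([cv2.resize(a,(400,560)) ,np.vstack([cv2.resize(x,(385,280),interpolation=2) for x in (b,c)])]))
E
```

```text
7.575 [514.3  15.    5.8] [ 3.1411  0.0046 -0.2299] [ 0.1 -0.2 -1.3] 43.2
```

View pics/m4.png

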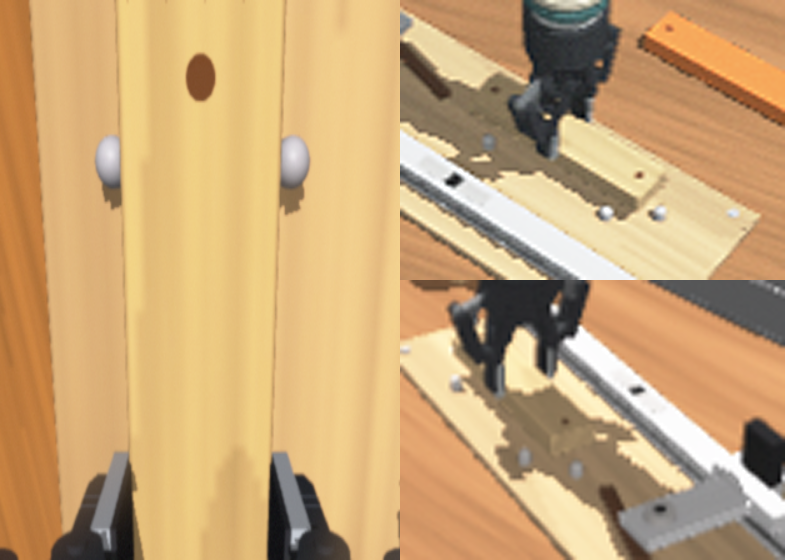

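Run:
```python
from h import *
import json
i=json.load(open('pics/w4.json'))
c,s=np.cos(-.2305),np.sin(-.2305);J=lambda X:np.array([c*X[0]+s*X[1],-s*X[0]+c*X[1]])
U=lambda x,y:(160+x*.8-.1,y*300/560-.2)
h=J(ray('',U(200.5,77.5),53,i)); 
for z in (19,22): 
    L=J(ray('',U(95,161),z,i));R=J(ray('',U(310,161),z,i));p=(L+R)/2
    print(z,'hole-pin',h-p,'pinspan',R-L,'nest est',p-[0,70]-J((514.3,15)))
print(h-J((514.3,15)))
s=ctrl.read_state();print(s['eef_pos'],s['clock'])
```

```text
19 hole-pin [-0.55277519 13.54646634] pinspan [74.29012005  0.14266775] nest est [1.75672461 1.96739365]
22 hole-pin [-0.55231641 13.60097952] pinspan [72.92132593  0.1400391 ] nest est [1.75626583 1.91288048]
[ 1.20394942 85.51385999]
[517.23270215  14.0665965    8.18818047] 7.725
```

Request:
apply_moves(
  series=[
    [[0,-0.03,0,0,0,0],[0,0,0,0,0,0],[0,0,0,0,0,0],[0,0,0,0,0,0],[0,0,0,0,0,0]],
  ],
)

```text
clock: 8.35
eef_pos: [516.8, 14.7, 7.2]
tool_rot: [-3.142, 0.0, -0.233]
force: [-0.1, 0.1, -1.3]
width: 43.2
```

```bash
python3 snap.py w5
python3 - <<'E'
from h import *
s=ctrl.read_state();print(s['eef_pos'],s['clock'])
import json
i=json.load(open('pics/w5.json'));im=cv2.imread('pics/w5.png').astype(float)
c,s=np.cos(-.2305),np.sin(-.2305);J=lambda X:np.array([c*X[0]+s*X[1],-s*X[0]+c*X[1]])
sat=im.max(2)-im.min(2);m=(sat<45).astype(np.uint8);m[130:]=0;m[:60]=0
n,l,st,ce=cv2.connectedComponentsWithStats(m)
B=[(st[k],ce[k]) for k in range(1,n) if st[k,4]>60];print(B)
red=((im[:,:,2]<150)&(sat>45)).astype(np.uint8);red[75:]=0;red[:,:290]=0;red[:,350:]=0
n,l,st2,ce2=cv2.connectedComponentsWithStats(red);k=1+np.argmax(st2[1:,4]);print('hole',st2[k],ce2[k])
b=sorted([x for x,_ in B],key=lambda x:x[0]);a,d=b[0],b[-1]
row=(ce2[k]);yy=np.mean([q[1] for _,q in B])
L=J(ray('',(a[0]-.5,yy),20,i));R=J(ray('',(d[0]+d[2]-.5,yy),20,i));h=J(ray('',ce2[k],53,i))
print('hole-pin',h-(L+R)/2,R-L)
E
```

```text
8.35 [516.8  14.7   7.2] [-3.1416  0.     -0.2326] [-0.1  0.1 -1.3] 43.2
[516.73737802  14.6519448    7.1765027 ] 8.4
[(array([ 497,   60,  119,   70, 7490], dtype=int32), array([554.43791722,  94.18718291])), (array([231,  73,  25,  30, 615], dtype=int32), array([243.97073171,  87.46666667])), (array([384,  73,  17,  29, 371], dtype=int32), array([391.0754717 ,  86.93261456]))]
hole [309  29  23  25 437] [320.00686499  41.08695652]
hole-pin [-44.73147853  15.26759577] [ 1.67249061e+02 -1.29750487e-01]
```

Request:
apply_moves(
  series=[
    [[-0.042,0,0,0,0,0],[0,0,0.1,0,0,0],[0,0,0.1,0,0,0],[0,0,0,0,0,0],[0,0,0,0,0,0]],
  ],
)

```text
clock: 9.02
eef_pos: [514.8, 15.2, -2.9]
tool_rot: [3.142, 0.0, -0.232]
force: [0.7, 0.0, -1.8]
width: 43.6
```

Request:
apply_moves(
  series=[
    [[0,0,0.07,0,0,0],[0,0,0.06,0,0,0],[0,0,0.05,0,0,0],[0,0,0,0,0,0],[0,0,0,0,0,0]],
  ],
)

```text
clock: 9.65
eef_pos: [514.8, 15.2, -11.8]
tool_rot: [-3.142, -0.0, -0.233]
force: [0.9, -0.4, -1.8]
width: 43.3
```

Going in freely. About 1 mm remains, then I'll release.

Request:
apply_moves(
  series=[
    [[0,0,0.02,0,0,0],[0,0,0.01,0,0,0],[0,0,0,0,0,0],[0,0,0,0,0,0],[0,0,0,0,0,0]],
  ],
)

```text
clock: 10.28
eef_pos: [514.8, 15.2, -13.1]
tool_rot: [-3.142, -0.0, -0.232]
force: [0.2, -0.2, 3.4]
width: 43.2
```

Request:
apply_moves(
  series=[
    [[0,0,0,0,0,0],[0,0,0,0,0,0],[0,0,0,0,0,0],[0,0,0,0,0,0],[0,0,0,0,0,0]],
  ],
  claw=1,
)

```text
clock: 10.9
eef_pos: [514.7, 15.2, -13.3]
tool_rot: [-3.142, -0.0, -0.232]
force: [-0.3, 0.7, -0.3]
width: 85.6
```

Request:
apply_moves(
  series=[
    [[0,0,-0.4,0,0,0],[0,0,-0.9,0,0,0],[0,0,-0.9,0,0,0],[0,0,-0.9,0,0,0],[0,0,0,0,0,0]],
  ],
)

```text
clock: 11.52
eef_pos: [517.4, 15.3, 145.0]
tool_rot: [-3.139, -0.007, -0.233]
force: [-0.1, -0.2, -1.0]
width: 85.4
```

```bash
python3 snap.py w6
python3 - <<'E'
from h import *
b=viewer.get_image('scene')[165:275,230:380]; c=viewer.get_image('side')[165:265,290:430]
cv2.imwrite('pics/c6a.png',b);cv2.imwrite('pics/c6b.png',c)
a=cv2.imread('pics/w6.png')
cv2.imwrite('pics/m6.png',np.hstack([cv2.resize(a[:300],(400,188)) if 0 else np.vstack([cv2.resize(a,(400,250)),cv2.resize(c,(400,286),interpolation=2)]),cv2.resize(b,(400,293),interpolation=2) if 0 else cv2.resize(b,(400,536),interpolation=2)]))
E
```

```text
11.525 [517.4  15.3 145. ] [-3.1393 -0.0071 -0.2326] [-0.1 -0.2 -1. ] 85.4
```

View pics/m6.png

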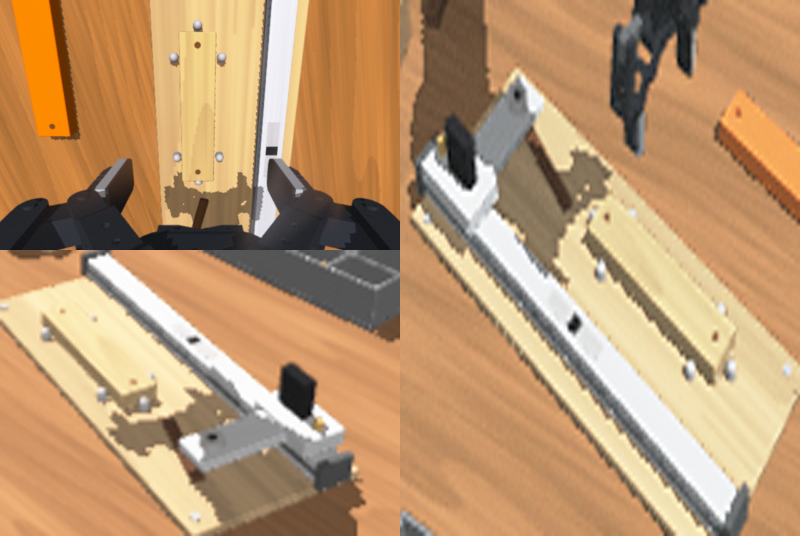

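The slat is seated between the six pins, with both holes visible and the pencil untouched. The groove is at wrist pixel (435,240). Next I'll compute the grip and groove positions.

Run:
```python
from h import *
import json
i=json.load(open('pics/w6.json'))
th=-.2315;c,s=np.cos(th),np.sin(th);R=np.array([[c,-s],[s,c]])
nest=np.array([514.8,15.3]);jig=nest-R@[-45,60];J=lambda X:R.T@(X[:2]-jig)
K=lambda p:(p[0]*1.6,p[1]*1.6)
for n,p,z in [('hole+',(197,44.5),34),('hole-',(197,172),34),('groove',(272,150.5),38)]: print(n,J(ray('',K(p),z,i)))
for cam,f in(('side',(290,165)),('scene',(230,165))):
    im=cv2.imread('pics/c6%s.png'%('b' if cam=='side' else 'a'));m=(im.max(2)<50).astype(np.uint8)
    n,l,st,ce=cv2.connectedComponentsWithStats(m)
    g=(104,49) if cam=='side' else (23,31)
    k=min((k for k in range(1,n) if st[k,4]>20),key=lambda k:np.hypot(*(ce[k]-g)));print(cam,st[k],ce[k],J(ray(cam,ce[k]+f,82.5)))
    print(cam,'groove',J(ray(cam,((192/2.857+290,(340-250)/2.86+165) if cam=='side' else (174/2.667+230,324/4.873+165)),38)))
s0=ctrl.read_state();p=np.array(s0['eef_pos']);print(p,J(p))
```

```text
hole+ [-44.28833284 145.89143951]
hole- [-44.86340085 -24.47681449]
groove [57.00668763  9.59757799]
side [ 98  41  12  18 146] [103.65068493  49.44520548] [  51.61135369 -181.10838758]
side groove [51.03190877  3.54227946]
scene [17 26 11 13 81] [22.39506173 32.39506173] [  61.32911685 -172.37617941]
scene groove [56.66346362  8.61381553]
[513.96062824  15.22631472 141.06058243] [-45.80007394  59.73569681]
```

Request:
apply_moves(
  series=[
    [[0.4,0.95,0,0,0,0],[0.4,0.95,0,0,0,0],[0.4,0.95,0,0,0,0],[0.4,0.95,0,0,0,0],[0.42,0.93,0,0,0,0]],
  ],
  claw=1,
)

```text
clock: 12.3
eef_pos: [557.5, -239.4, 139.6]
tool_rot: [-3.141, 0.004, -0.233]
force: [0.5, 0.4, -0.1]
width: 85.0
```

```bash
python3 snap.py w7
python3 - <<'E'
from h import *
th=-.2315;c,s=np.cos(th),np.sin(th);R=np.array([[c,-s],[s,c]])
nest=np.array([514.8,15.3]);jig=nest-R@[-45,60];J=lambda X:(R.T@(np.array(X)[:2]-jig)).round(1)
print('cup',J(ray('scene',(193,204),47)),J(ray('side',(464,238),47)),'tape',J(ray('side',(462,266),30)),J(ray('scene',(201,185),30)))
print('tcp',J(ctrl.read_state()['eef_pos']))
a=cv2.imread('pics/w7.png')
for cam in('scene','side'): cv2.imwrite(f'pics/{cam}7.png',viewer.get_image(cam))
b=cv2.imread('pics/scene7.png')[140:260,170:320];c=cv2.imread('pics/side7.png')[150:290,340:500]
cv2.imwrite('pics/m7.png',np.hstack([np.vstack([cv2.resize(a,(400,250)),cv2.resize(c,(400,350),interpolation=2)]),np.vstack([cv2.resize(b,(400,320),interpolation=2),np.zeros((280,400,3),np.uint8)])]))
E
```

```text
12.3 [ 557.5 -239.4  139.6] [-3.1409  0.0035 -0.2327] [ 0.5  0.4 -0.1] 85.0
cup [ 185.9 -334.3] [ 185.7 -324.6] tape [ 114.9 -389.8] [  99.4 -403. ]
tcp [  57.6 -188.1]
```

View pics/m7.png

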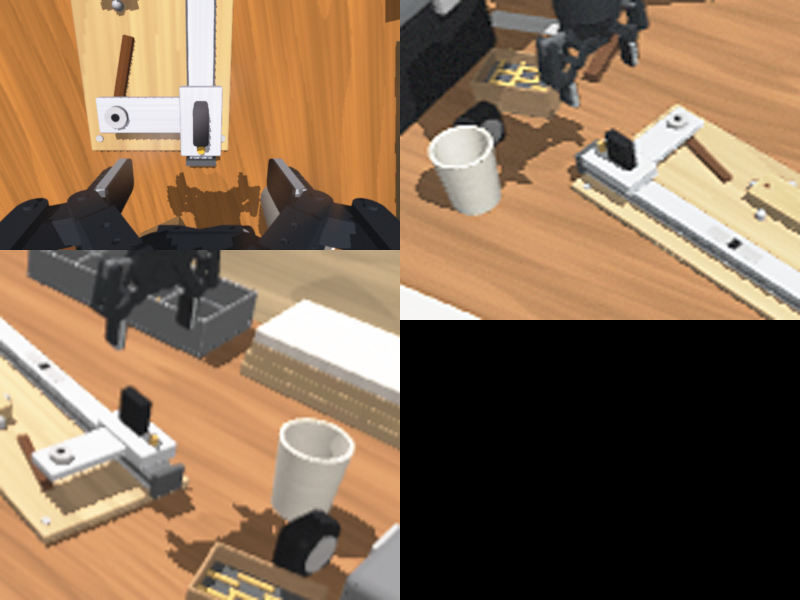

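Run:
```python
from h import *
import json
i=json.load(open('pics/w7.json'))
th=-.2315;c,s=np.cos(th),np.sin(th);R=np.array([[c,-s],[s,c]])
nest=np.array([514.8,15.3]);jig=nest-R@[-45,60];J=lambda X:(R.T@(np.array(X)[:2]-jig)).round(1)
print('base+y',J(ray('',(321.6,101*1.6),60,i)),'top-y',J(ray('',(321.6,147*1.6),105,i)),'bush',J(ray('',(116.5*1.6,117.5*1.6),50,i)))
print('topL/R',J(ray('',(193*1.6,215),105,i)),J(ray('',(210*1.6,215),105,i)))
s0=ctrl.read_state();print('tcp',J(s0['eef_pos']),s0['eef_pos'])
```

```text
base+y [  56.8 -156.2] top-y [  56.9 -194.7] bush [ -46.2 -178.5]
topL/R [  49.  -181.3] [  65.7 -181.3]
tcp [  54.9 -180.8] [ 556.80175286 -241.95858174  139.51592172]
```

Request:
apply_moves(
  series=[
    [[0,0,0,0,0,0],[0,0,0,0,0,0],[0,0,0.3,0,0,0],[0,0,0.3,0,0,0],[0,0,0.2,0,0,0]],
  ],
)

```text
clock: 13.08
eef_pos: [557.8, -237.6, 100.0]
tool_rot: [-3.141, 0.002, -0.232]
force: [-0.0, 0.9, -0.4]
width: 85.7
```

```bash
cat > j.py <<'E'
from h import *
th=-.2315;c,s=np.cos(th),np.sin(th);R=np.array([[c,-s],[s,c]])
nest=np.array([514.8,15.3]);jig=nest-R@[-45,60];J=lambda X:(R.T@(np.array(X)[:2]-jig)).round(1)
s0=ctrl.read_state();print('tcp',J(s0['eef_pos']),s0['eef_pos'],s0['force'],s0['width'],s0['clock'],'Fjig',(R.T@np.array(s0['force'])[:2]).round(1))
E
python3 j.py
```

```text
tcp [  54.8 -176.3] [ 557.7581319  -237.57144436  100.0256544 ] [-0.01548125  0.85567447 -0.42362253] 85.66474843763234 13.075 Fjig [-0.2  0.8]
```

Request:
apply_moves(
  series=[
    [[0.01,0,0.4,0,0,0],[0,0,0.4,0,0,0],[0,0,0.3,0,0,0],[0,0,0.14,0,0,0],[0,0,0,0,0,0]],
  ],
)

```text
clock: 13.7
eef_pos: [558.8, -238.3, 39.3]
tool_rot: [-3.141, 0.001, -0.233]
force: [0.2, -0.7, 0.1]
width: 85.4
```

Request:
apply_moves(
  series=[
    [[0,0,0,0,0,0],[0,0,0,0,0,0],[0,0,0,0,0,0],[0,0,0,0,0,0],[0,0,0,0,0,0]],
  ],
  claw=-1,
)

```text
clock: 14.32
eef_pos: [558.2, -238.1, 40.1]
tool_rot: [-3.142, 0.001, -0.232]
force: [-3.2, 1.6, 5.9]
width: 14.9
```

```bash
python3 j.py
```

```text
tcp [  55.4 -176.7] [ 558.2218826  -238.14080836   40.12434639] [-3.17002563  1.59536296  5.93209842] 14.889538442703799 14.325 Fjig [-3.5  0.8]
```

Carriage gripped, width 14.9 mm. Sliding.

Request:
apply_moves(
  series=[
    [[0,-0.2,0,0,0,0],[0,-0.4,0,0,0,0],[0,-0.5,0,0,0,0],[0,-0.5,0,0,0,0],[0,-0.4,0,0,0,0]],
  ],
)

```text
clock: 14.95
eef_pos: [580.4, -143.6, 40.1]
tool_rot: [3.138, 0.001, -0.234]
force: [-4.5, -7.3, 5.8]
width: 15.1
```

Request:
apply_moves(
  series=[
    [[0,-0.5,0,0,0,0],[0,-0.5,0,0,0,0],[0,-0.4,0,0,0,0],[0,-0.2,0,0,0,0],[0,-0.1,0,0,0,0]],
  ],
)

```text
clock: 15.58
eef_pos: [600.1, -59.8, 40.1]
tool_rot: [3.139, 0.002, -0.233]
force: [-5.7, -5.5, 6.6]
width: 15.1
```

```bash
python3 j.py
```

```text
tcp [55.3  6.5] [600.11840554 -59.79899641  40.14929567] [-5.7013102  -5.50142183  6.57577165] 15.105911364957654 15.575 Fjig [-4.3 -6.7]
```

Request:
apply_moves(
  series=[
    [[0,-0.1,0,0,0,0],[0,-0.1,0,0,0,0],[0,-0.1,0,0,0,0],[0,-0.1,0,0,0,0],[0,0,0,0,0,0]],
  ],
)

```text
clock: 16.2
eef_pos: [604.9, -39.3, 40.1]
tool_rot: [3.14, 0.002, -0.233]
force: [-4.7, -2.5, 6.8]
width: 15.2
```

```bash
python3 j.py
```

```text
tcp [55.2 27.5] [604.90433933 -39.3448386   40.1272143 ] [-4.69796473 -2.51330309  6.8112068 ] 15.233778707519509 16.2 Fjig [-4.  -3.5]
```

Request:
apply_moves(
  series=[
    [[0,-0.02,0,0,0,0],[0,-0.02,0,0,0,0],[0,-0.02,0,0,0,0],[0,-0.02,0,0,0,0],[0,-0.02,0,0,0,0]],
  ],
)

```text
clock: 16.82
eef_pos: [605.6, -36.3, 40.1]
tool_rot: [3.139, 0.002, -0.233]
force: [-4.9, -3.8, 7.0]
width: 15.2
```

```bash
python3 j.py
```

```text
tcp [55.2 30.7] [605.62678798 -36.2592952   40.13668572] [-4.8882912  -3.8348388   6.97679712] 15.174397429825135 16.825 Fjig [-3.9 -4.9]
```

Request:
apply_moves(
  series=[
    [[0,-0.02,0,0,0,0],[0,-0.02,0,0,0,0],[0,-0.01,0,0,0,0],[0,-0.01,0,0,0,0],[0,0,0,0,0,0]],
  ],
)

```text
clock: 17.45
eef_pos: [606.3, -33.1, 40.1]
tool_rot: [3.139, 0.002, -0.233]
force: [-5.4, -3.2, 7.5]
width: 15.2
```

```bash
python3 j.py
```

```text
tcp [55.2 33.9] [606.34963442 -33.10027721  40.11625269] [-5.44327372 -3.24154991  7.45947816] 15.172629979350255 17.45 Fjig [-4.6 -4.4]
```

Request:
apply_moves(
  series=[
    [[0,-0.02,0,0,0,0],[0,-0.02,0,0,0,0],[0,-0.02,0,0,0,0],[0,-0.02,0,0,0,0],[0,0,0,0,0,0]],
  ],
)

```text
clock: 18.08
eef_pos: [607.5, -28.4, 40.1]
tool_rot: [3.14, 0.002, -0.233]
force: [-5.0, -1.0, 6.7]
width: 15.2
```

```bash
python3 j.py
```

```text
tcp [55.2 38.7] [607.46169419 -28.38369623  40.10809432] [-4.98591858 -1.00349533  6.71033221] 15.156612565211233 18.075 Fjig [-4.6 -2.1]
```

Request:
apply_moves(
  series=[
    [[0,-0.02,0,0,0,0],[0,-0.02,0,0,0,0],[0,0,0,0,0,0],[0,0,0,0,0,0],[0,0,0,0,0,0]],
  ],
)

```text
clock: 18.7
eef_pos: [608.2, -25.1, 40.1]
tool_rot: [3.141, 0.002, -0.232]
force: [-5.0, -0.5, 7.0]
width: 15.1
```

```bash
python3 j.py
```

```text
tcp [55.2 42.1] [608.23889889 -25.11735638  40.13866153] [-4.9553831  -0.49938374  6.95304117] 15.115930060091092 18.7 Fjig [-4.7 -1.6]
```

Request:
apply_moves(
  series=[
    [[0,-0.02,0,0,0,0],[0,-0.02,0,0,0,0],[0,0,0,0,0,0],[0,0,0,0,0,0],[0,0,0,0,0,0]],
  ],
)

```text
clock: 19.32
eef_pos: [608.9, -22.4, 40.1]
tool_rot: [-3.141, 0.002, -0.232]
force: [-4.5, 0.7, 5.8]
width: 15.2
```

```bash
python3 j.py
```

```text
tcp [55.2 44.9] [608.8710412  -22.43131695  40.11989378] [-4.53532774  0.74730777  5.75152643] 15.235484721083925 19.325 Fjig [-4.6 -0.3]
```

The carriage moved 11 mm for 8 mm commanded and the drag vanished, so it is being pulled in. I'll probe the centre with small steps.

Request:
apply_moves(
  series=[
    [[0,-0.02,0,0,0,0],[0,0,0,0,0,0],[0,0,0,0,0,0],[0,0,0,0,0,0],[0,0,0,0,0,0]],
  ],
)

```text
clock: 19.95
eef_pos: [608.9, -22.4, 40.1]
tool_rot: [3.141, 0.002, -0.232]
force: [-3.5, -0.8, 6.4]
width: 15.3
```

```bash
python3 j.py
```

```text
tcp [55.2 44.9] [608.90325038 -22.37876758  40.12093091] [-3.4594698  -0.81933778  6.41989756] 15.255561712505015 19.95 Fjig [-3.2 -1.6]
```

Request:
apply_moves(
  series=[
    [[0,-0.02,0,0,0,0],[0,0,0,0,0,0],[0,0,0,0,0,0],[0,0,0,0,0,0],[0,0,0,0,0,0]],
  ],
)

```text
clock: 20.58
eef_pos: [608.9, -22.3, 40.1]
tool_rot: [3.14, 0.002, -0.233]
force: [-4.2, -2.0, 7.4]
width: 15.1
```

```bash
python3 j.py
```

```text
tcp [55.2 45. ] [608.89783359 -22.33344731  40.13328821] [-4.20374208 -1.97777317  7.35308784] 15.12332587362026 20.575 Fjig [-3.6 -2.9]
```

Request:
apply_moves(
  series=[
    [[0,-0.02,0,0,0,0],[0,0,0,0,0,0],[0,0,0,0,0,0],[0,0,0,0,0,0],[0,0,0,0,0,0]],
  ],
)

```text
clock: 21.2
eef_pos: [608.9, -22.3, 40.1]
tool_rot: [3.139, 0.002, -0.233]
force: [-4.8, -4.6, 7.2]
width: 15.4
```

```bash
python3 j.py
```

```text
tcp [55.2 45. ] [608.88598201 -22.29100099  40.10870349] [-4.83562072 -4.6477378   7.23546371] 15.389218781671916 21.2 Fjig [-3.6 -5.6]
```

It is locked at jig y = 45.0 while the force builds, so the ball is seated. That matches groove 9 + 37 = 46 from the camera. I'll relax the push and check the slat.

Request:
apply_moves(
  series=[
    [[0,0.05,0,0,0,0],[0,0,0,0,0,0],[0,0,0,0,0,0],[0,0,0,0,0,0],[0,0,0,0,0,0]],
  ],
)

```text
clock: 21.82
eef_pos: [608.9, -22.4, 40.1]
tool_rot: [3.141, 0.002, -0.232]
force: [-4.2, 0.3, 6.5]
width: 14.8
```

```bash
python3 j.py
python3 - <<'E'
from h import *
a=viewer.get_image('scene')[150:280,220:400];b=viewer.get_image('side')[130:260,280:460]
cv2.imwrite('pics/m9.png',np.vstack([cv2.resize(x,(415,300),interpolation=2) for x in(a,b)]))
E
```

```text
tcp [55.2 44.9] [608.89350282 -22.41438841  40.12081241] [-4.18129525  0.32351949  6.54204655] 14.84289757231088 21.825 Fjig [-4.1 -0.6]
```

View pics/m9.png

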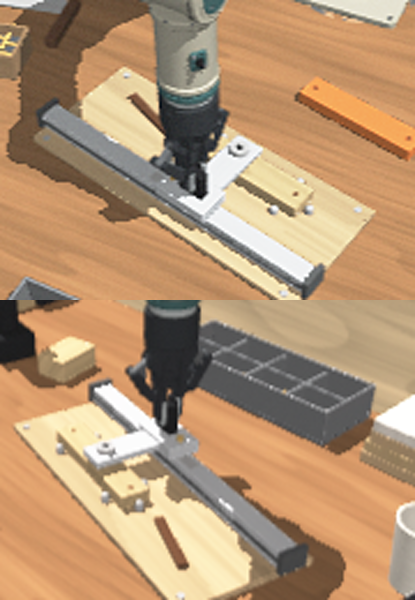

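The arm and bush lie over the seated slat, the carriage is held at the notch, and the pencil and other things are undisturbed.

```bash
python3 -c "
from cell import ctrl
print(ctrl.finish_job())"
```

```text
the job is handed in; nothing more can be done
None
```

The slat is loaded in the jig and released. The carriage is held by its grip, at rest in the notch, and the job was handed in at about 22 s of the 58 s allowed.

**Slat:** I loaded the pale slat with dowel holes and left the orange look-alike alone. It went between the pins without side force and lay flat in the pictures afterwards. The wrist camera put its holes at jig y = 146 and -24 mm, so its centre is within about 1 mm of the nest.

**Carriage:** It was pulled forward by itself over the last millimetres. It then stayed at jig y = 45.0 mm while the push rose to about 5.6 N, which is how I judged the ball to be seated. The camera estimate from the groove was 46 mm. I then eased the push to about 0.6 N along the rail, with the grip 14.8 mm wide in the fingers.

**Checks that disagreed:**
- **First grasp missed:** the fingertips really sit about 31 mm higher than the reported TCP, so the jaws closed above the slat. Going 29 mm lower fixed it.
- **Side camera off:** it placed the groove and grip 4 to 9 mm away from the other views, so I relied on the wrist camera and the felt forces.
- **Residual force:** about 4 N sideways and 6.5 N upward remain on the held grip, mostly there since I closed on it.

The last pictures showed the pencil and the other items in view undisturbed.

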